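# Wipe the palette knife and stand it in the mug

## Task

Lift the palette knife (red and black handle) up and off its peg. Over the green waste tub, wipe each face of its blade on the sprung white bar, black-handled face first and then, with the knife turned round, the red-handled face: hold the blade upright, press it lightly against the bar (a few newtons, never forcing it) and draw it upwards, in contact from just below the handle to the tip. Then stand the knife blade down in the white mug, setting it down rather than dropping it, let go, and leave the mug upright and everything else where it is.

Things in the scene. Friction and masses are not known exactly. Their poses are not given: they have to be found in the camera images.
- knife: Palette knife hanging blade down from any one of the stand's pegs. Origin: middle of the top edge of the hanging slot in its handle. z up along the handle, x through the thickness (-x towards the robot as it hangs), y across. Handle 12 mm thick, 28 mm wide, z = +52 to -60 mm, its -x half red, its +x half black. Slot through along x, 16 mm wide, z = 0 to -34 mm; solid above. 110 g.
- knife_tip (a point): Middle of the blade's lower end, 150 mm below the knife's origin. The steel blade is 3 mm thick (x), 28 mm wide (y), centred, from 60 to 150 mm below the origin.
- stand: Wooden stand fixed to the table, base 130 x 270 mm, with an upright cross board (front face at x = +4 mm, top 215 mm high). Origin: table level, at the pegs' roots. Three steel pegs 8 mm thick, at y = -95, 0, +95 mm, point to -x, their axis 205 mm above the table. A hanging tool's slot edge rests on the peg's top, 209 mm high.
- peg_end (a point): Top of the middle peg's upturned end (the other two are 95 mm either side along the stand's y). Pegs are straight to 62 mm before the stand's origin, then rise to this end, 70 mm before it, 219 mm high. To pass over it, a tool must be lifted 12 to 22 mm from where it hangs, then moved to the stand's -x.
- tub: Green open waste tub screwed to the table, 170 mm (x) by 150 mm (y), walls 70 mm high and 6 mm thick. Origin: centre of its underside. Its +x wall is a splash guard 130 mm high, inner face at x = +75 mm. In front of the guard a white wiper bar, along y, is carried on two rods 8 mm thick at y = -45 and +45 mm.
- wiper (a point): Point on the guard's inner face at the height of the wiper bar's axis (115 mm), mid-length. The bar is 10 mm thick, 120 mm long. Its distance is set by hand and unknown: axis 35 to 60 mm in front (tub's -x) of this point, so feel for it. It yields on springs towards the guard, 0.7 N per mm, up to 12 mm, then is hard.
- mug: Empty straight white mug without handle, loose, 68 mm outside diameter, 110 mm tall, wall 4 mm, floor about 5 mm thick. Origin: centre of its underside.
- comb: Blue comb, 172 mm tall, 44 mm wide; hangs from one of the stand's three pegs; same handle as the knife's but all blue; origin at the middle of its slot's top edge; leave alone
- mirror: White hand mirror with a round 74 mm disc at the bottom, 184 mm tall; hangs from one of the stand's three pegs; same handle as the knife's but all white; origin at the middle of its slot's top edge; leave alone
- pot_blue: On the table: a closed face-paint pot, 42 mm in diameter and 42 mm tall, with a blue lid; origin at the centre of its underside; leave alone
- pot_pink: On the table: a closed face-paint pot, 42 mm in diameter and 42 mm tall, with a red lid; origin at the centre of its underside; leave alone
- pot_yellow: On the table: a closed face-paint pot, 42 mm in diameter and 42 mm tall, with a yellow lid; origin at the centre of its underside; leave alone
- flask: Amber bottle, 44 mm in diameter, 110 mm tall, white cap; origin at the centre of its underside; leave alone
- brush: Paint brush lying on the table, 170 mm long, along its x; leave alone
Not all that is in view belongs to the job. Leave any purple look-alike of the tub alone.

How it is judged:
On the way, in this order (a step that is already met when the one before it is completed fails the run):
1. the palette knife is lifted off its peg and held, more than 10 cm from where it hung (distance of knife from where it was at the start of the episode above 0.1 m and contact force between knife and the fingers above 0.5 N), for 0.1 s.
2. the top third (next to the handle) of the blade's black-handled face is pressed against the wiper bar with more than 0.8 N, the knife upright within 0.4 rad (contact force between knife and tub above 0.8 N and x of wiper in the frame of knife above 0.02 m and z of wiper in the frame of knife between -0.092 and -0.055 m and x of knife in the frame of tub below 0.06 m and angle between knife's own z axis and vertical below 0.4 rad), for 0.05 s.
3. the middle of the blade's black-handled face is pressed against the wiper bar with more than 0.8 N, the knife upright within 0.4 rad (contact force between knife and tub above 0.8 N and x of wiper in the frame of knife above 0.02 m and z of wiper in the frame of knife between -0.117 and -0.095 m and x of knife in the frame of tub below 0.06 m and angle between knife's own z axis and vertical below 0.4 rad), for 0.05 s.
4. the bottom third (near the tip) of the blade's black-handled face is pressed against the wiper bar with more than 0.8 N, the knife upright within 0.4 rad (contact force between knife and tub above 0.8 N and x of wiper in the frame of knife above 0.02 m and z of wiper in the frame of knife between -0.155 and -0.122 m and x of knife in the frame of tub below 0.06 m and angle between knife's own z axis and vertical below 0.4 rad), for 0.05 s.
5. the top third (next to the handle) of the blade's red-handled face is pressed against the wiper bar with more than 0.8 N, the knife upright within 0.4 rad (contact force between knife and tub above 0.8 N and x of wiper in the frame of knife below -0.02 m and z of wiper in the frame of knife between -0.092 and -0.055 m and x of knife in the frame of tub below 0.06 m and angle between knife's own z axis and vertical below 0.4 rad), for 0.05 s.
6. the middle of the blade's red-handled face is pressed against the wiper bar with more than 0.8 N, the knife upright within 0.4 rad (contact force between knife and tub above 0.8 N and x of wiper in the frame of knife below -0.02 m and z of wiper in the frame of knife between -0.117 and -0.095 m and x of knife in the frame of tub below 0.06 m and angle between knife's own z axis and vertical below 0.4 rad), for 0.05 s.
7. the bottom third (near the tip) of the blade's red-handled face is pressed against the wiper bar with more than 0.8 N, the knife upright within 0.4 rad (contact force between knife and tub above 0.8 N and x of wiper in the frame of knife below -0.02 m and z of wiper in the frame of knife between -0.155 and -0.122 m and x of knife in the frame of tub below 0.06 m and angle between knife's own z axis and vertical below 0.4 rad), for 0.05 s.
At the end, for the whole second after the job is handed in: The knife stands blade down in the mug: tip within 34 mm of its axis and under 30 mm above its underside, leaning under 0.8 rad, released, at rest (0.03 m/s); the mug upright within 0.1 rad and within 4 cm of its place; all other loose things within 3 cm of theirs (horizontal distance between knife_tip and mug below 0.034 m and z of knife_tip in the frame of mug between -0.005 and 0.03 m and angle between knife's own z axis and vertical below 0.8 rad and angle between mug's own z axis and vertical below 0.1 rad and contact force between knife and the fingers below 0.05 N and linear speed of each of knife, mug below 0.03 m/s); the robot touches nothing.
It fails at once if the knife is forced against the tub or its bar with more than 20 N (contact force between knife and tub above 20 N).
It fails at once if the knife is dropped (falls unheld at more than 0.7 m/s) (contact force between knife and the fingers below 0.05 N and linear speed of knife above 0.7 m/s).
It fails at once if the mug is knocked over or pushed more than 4 cm (distance of mug from where it was at the start of the episode above 0.04 m or angle between mug's own z axis and vertical above 0.5 rad).
It fails at once if one of the other things (comb, mirror, pots, bottle, brush) is shifted by more than 3 cm (distance of any of comb, mirror, pot_blue, pot_pink, pot_yellow, flask, brush from where it was at the start of the episode above 0.03 m).
It also fails if it takes over 72 s, if anything falls off the work surface, if the arm or the gripper's body presses on something with over 40 N, if the wrist force passes 120 N, or if a joint passes its speed limit or range.

## Robot

A 6-joint arm with a two-finger parallel gripper is mounted at the origin on the work surface. World frame = base frame: x ahead of the robot, y to its left, z up, the work surface at z = 0. Lengths are in m, angles in rad, forces in N, time in s.
With the tool pointing down it reaches from about 0.35 to 0.85 m from the base axis. Payload 8.1 kg.
Tool frame: the origin (TCP) lies midway between the tips of the shut fingers; the grasp point (between the pads) lies 19 mm behind it; z points along the fingers, y is the line along which they close (so a half turn about z gives the same grasp; the last joint's range is limited). The gripper opens to 93 mm and grips with 3 to 60 N. Pads are 15 mm wide; open, the fingers measure 128 mm over their backs; the gripper's body (75 mm by 188 mm) begins 65 mm behind the grasp point.
Start: joints at [-1.315, 0.13, 1.488, -0, 1.523, -0.085], TCP at [0.201, -0.565, 0.219] pointing down, gripper open.
Joint ranges: [-2.96, 2.96], [-0.89, 2.26], [0.02, 2.5], [-1.34, 4.48], [0, 2.73], [-2.66, 2.66]. Speed limits (rad/s): [2.39, 2.39, 2.79, 3.14, 3.14, 3.14].

## Interface

Orientations are given as a rotation vector (axis times angle).
In Python, from station import bot, monitor, cams, job_done, silhouettes gives the robot as it stands. Calls block until the motion is done:
- bot.move_pose(position, orientation): joint-space move of the TCP to a pose.
- bot.servo_line(position, velocity=0.15, rot=None, threshold=None): straight line of the TCP; rot=None keeps the orientation; velocity is the mean speed in m/s. With threshold (N) it stops when the force on the tool has changed by that much, and returns True; else False.
- bot.goto_joints(angles): joint-space move.
- bot.gripper_to(opening): finger opening in m; the grip force is fixed at half the most; returns when the fingers have stopped.
- bot.hold(seconds).
- bot.inverse_kinematics(position, orientation): joint angles nearest the present ones, or None.
- monitor.read_state(): the state.
- cams.snapshot(name): name is "scene" or "top"; returns a dict with "image" (400x640x3 uint8, red, green, blue), "fx", "fy", "cx", "cy" (pixels), "R" (3x3) and "t" (3): a world point X has camera coordinates R X + t. Camera axes: x right, y down, z forward; pixel columns grow to the right and rows downward; lengths in m; the calibration is good to about 2 mm. A picture is of the moment at which its call begins. There is no depth.
A pose or a line that the arm cannot do raises bot.IKError and nothing moves.
- job_done(): hands the job in; it is judged then, once.
Trained networks look in a picture, given as the dict that the camera call returned (one of the last four; its "shot" number tells which), for a name from the list of things; names that differ only in an ending like _2 or _b are one class to them, and where a whole thing is asked for, a point or a joint stands for the part that bears it (a point fixed in the world has none). Each returns a list of dicts, best first, with "score" (0 to 1); they miss things now and then, are a little off and sometimes report something else, mostly with a low value. They report only what shows in the picture. A call takes as long as a camera call. They do not tell look-alikes from the thing itself.
- silhouettes(picture, thing): "region" (400x640 bool, what is visible of it) and "extent" ([left, top, right, bottom] in pixels, round what is visible of it).
The state is a dict: "time": time; "qpos": joint angles; "joint_velocities": joint speeds; "tau": joint torques, N m; "tcp_pos": TCP position; "ee_rot": TCP orientation; "ft_force": force on the tool from outside, world axes, zero at the start; "ft_torque": the same for the moment, N m; "opening": finger opening in m; "gripper_force": force on a finger pad.
Only numpy, scipy, OpenCV 4.12 (cv2) and the standard library are available. Lean on these libraries where they do the work, as an engineer would, in place of code of your own. Each camera call takes 0.05 s, during which the arm holds its last target. There are 200 camera calls.

## Working session

There is one attempt and no reset: what is moved stays moved. The work goes in short steps, each a Python script; the robot and the scene stay as the last script left them, time stands still between calls to the robot, and variables do not carry over. Pictures are saved under pics/ and viewed, at most 10 in all, crops included, and the job is handed in when it is done.

```bash
mkdir -p pics; ls; cat > h.py <<'E'
import numpy as np, cv2
from station import bot, monitor, cams, job_done, silhouettes
def save(p,n): cv2.imwrite(f'pics/{n}.png',cv2.cvtColor(p['image'],cv2.COLOR_RGB2BGR))
def proj(p,X):
    c=np.asarray(p['R'])@np.asarray(X,float)+np.asarray(p['t']).ravel(); return np.array([p['fx']*c[0]/c[2]+p['cx'],p['fy']*c[1]/c[2]+p['cy']])
def onz(p,uv,z):
    R=np.asarray(p['R']);t=np.asarray(p['t']).ravel();C=-R.T@t
    d=R.T@np.array([(uv[0]-p['cx'])/p['fx'],(uv[1]-p['cy'])/p['fy'],1]); return C+d*(z-C[2])/d[2]
E
cat > a.py <<'E'
from h import *
for n in ['scene','top']:
    p=cams.snapshot(n); save(p,n)
    R=np.asarray(p['R']);print(n,'C',-R.T@np.asarray(p['t']).ravel(),'fwd',R[2],p['fx'])
    for k in ['knife','stand','tub','mug','comb','mirror','flask','brush','pot_blue','pot_pink','pot_yellow']:
        for s in silhouettes(p,k)[:3]:
            v,u=np.nonzero(s['region']);print(k,round(s['score'],2),s['extent'],u.mean().round(1),v.mean().round(1),len(u))
E
python3 a.py
```

```text
pics
scene C [1.3620876  0.07776935 0.68541569] fwd [-0.8425701  -0.08498045 -0.53184016] 382.9925020313782
knife 0.56 [200.4, 174.6, 228.2, 240.5] 213.2 202.8 577
knife 0.25 [238.2, 169.1, 267.3, 235.5] 252.0 203.1 579
stand 0.26 [387.7, 210.2, 460.8, 272.1] 421.7 240.5 3728
tub 0.74 [387.6, 210.4, 461.9, 270.1] 422.1 240.7 3723
tub 0.68 [403.0, 171.4, 466.8, 216.7] 433.7 191.6 2452
mug 0.8 [312.0, 204.4, 335.3, 247.0] 322.9 223.6 937
comb 0.75 [162.5, 167.3, 193.5, 230.4] 174.5 195.1 550
comb 0.4 [323.5, 270.6, 340.0, 296.3] 331.8 281.9 323
mirror 0.77 [236.5, 168.5, 267.4, 233.0] 251.6 200.9 548
mirror 0.38 [262.1, 196.2, 309.5, 218.8] 288.2 208.4 449
flask 0.61 [277.3, 287.7, 297.7, 327.7] 287.7 309.7 753
brush 0.76 [266.6, 198.8, 309.8, 218.8] 287.4 208.4 444
pot_blue 0.81 [318.6, 250.6, 331.4, 275.2] 324.6 260.5 301
pot_blue 0.23 [146.4, 193.8, 276.5, 286.5] 213.1 242.6 6628
pot_pink 0.72 [145.6, 191.6, 276.7, 284.6] 212.5 242.1 6933
pot_pink 0.71 [323.0, 268.7, 337.9, 295.3] 331.6 281.2 296
pot_yellow 0.7 [354.0, 283.2, 371.5, 311.2] 362.9 294.9 386
top C [ 0.32809541 -0.04539315  1.80536219] fwd [ 0.11472878  0.00735966 -0.99336959] 517.4725162971321
knife 0.53 [361.8, 158.5, 380.0, 169.8] 370.5 165.0 151
knife 0.48 [394.8, 160.8, 409.9, 173.0] 401.9 164.1 100
knife 0.33 [358.0, 141.4, 447.0, 183.1] 396.4 159.8 2600
stand 0.58 [355.5, 141.6, 444.2, 183.8] 396.3 159.8 2543
tub 0.9 [213.9, 157.3, 266.3, 218.5] 240.9 188.8 2538
tub 0.78 [188.1, 232.9, 247.5, 293.8] 218.6 265.6 2638
mug 0.58 [308.7, 183.9, 331.2, 207.1] 318.5 194.4 331
mirror 0.69 [361.7, 160.1, 381.2, 168.1] 372.1 164.3 132
flask 0.57 [328.3, 101.3, 343.7, 117.8] 334.6 110.6 186
brush 0.9 [339.8, 225.9, 382.5, 251.1] 355.9 239.0 371
pot_pink 0.47 [305.2, 137.1, 316.5, 150.0] 308.9 144.4 113
```

```bash
python3 -c "
import cv2
a=cv2.imread('pics/scene.png');b=cv2.imread('pics/top.png')
cv2.imwrite('pics/s1.png',cv2.resize(a[140:340,130:490],None,fx=2.2,fy=2.2,interpolation=2))
cv2.imwrite('pics/t1.png',cv2.resize(b[80:310,170:470],None,fx=2.6,fy=2.6,interpolation=2))"
```

```text
(no output)
```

View pics/s1.png

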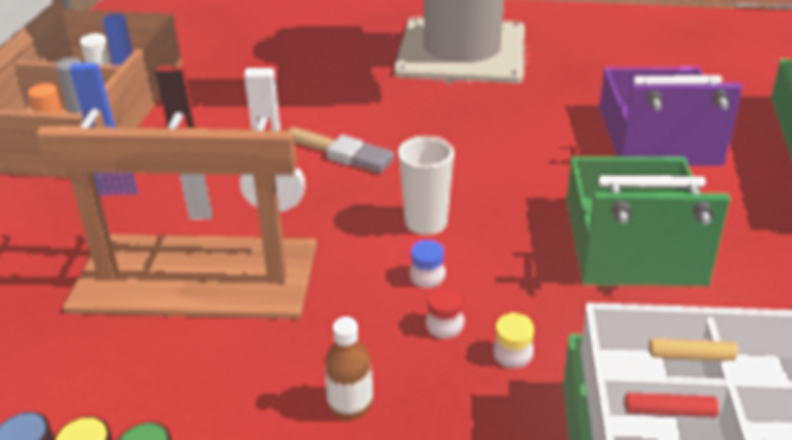

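View pics/t1.png

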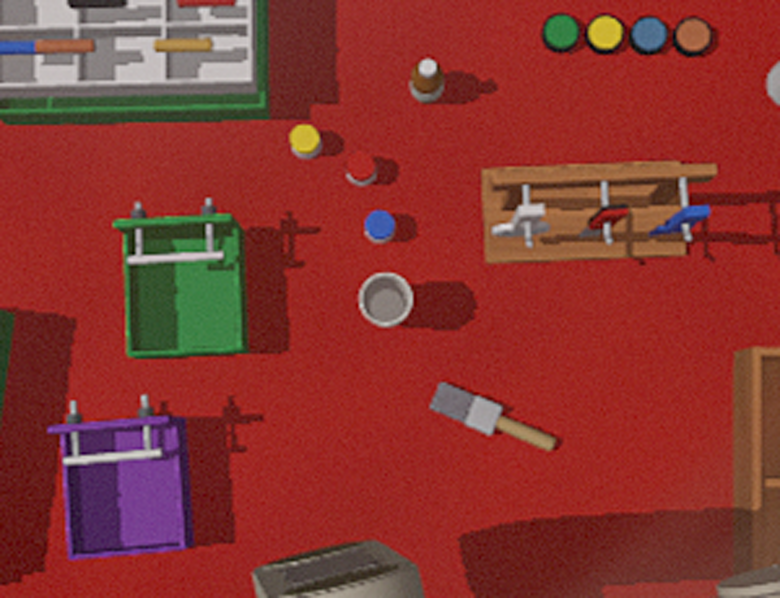

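Candidates for the knife are the handles hanging on the stand. The black (red from the robot side) one sits on the middle peg, scene (213,203) and top (402,164). The white mirror is at (252,201) and the blue comb at (174,195). The middle one fits the description. The green tub is at top (240,189) and its purple look-alike at (218,265). I'll check this in one close crop.

```bash
python3 -c "
import cv2,numpy as np
a=cv2.imread('pics/scene.png');b=cv2.imread('pics/top.png')
x=cv2.resize(b[138:188,350:450],None,fx=8,fy=8,interpolation=2)   # top stand 800x400
cv2.imwrite('pics/c1.png',x)
x=cv2.resize(a[160:260,150:283],None,fx=6,fy=6,interpolation=2)
cv2.imwrite('pics/c2.png',x)
y=np.hstack([cv2.resize(b[152:222,208:272],None,fx=6,fy=6,interpolation=2)[:420], cv2.resize(a[200:284,382:466],None,fx=5,fy=5,interpolation=2)[:420]])
print(y.shape);cv2.imwrite('pics/c3.png',y)"
```

```text
(420, 804, 3)
```

View pics/c1.png

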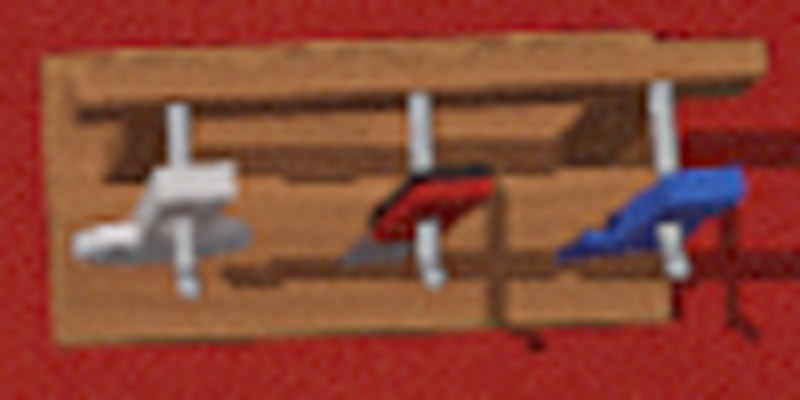

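View pics/c2.png

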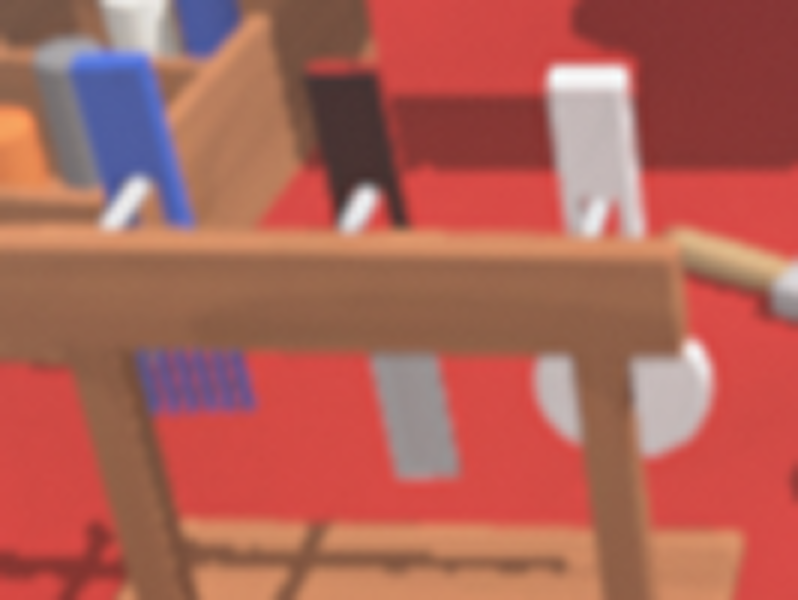

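View pics/c3.png

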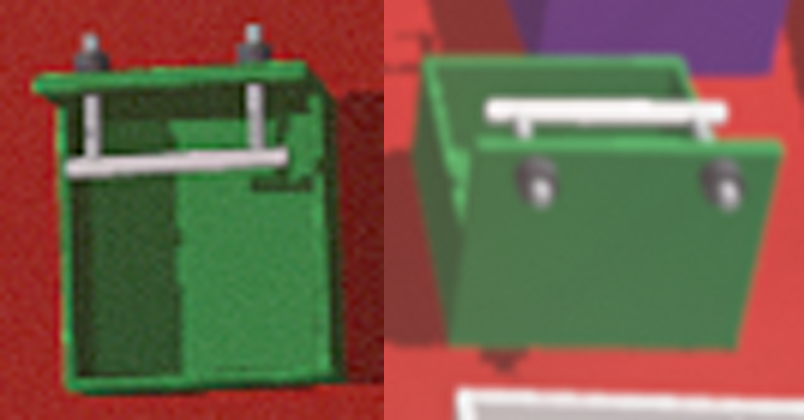

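The middle tool has a black back and a red front, so it is the knife. In the c1 crop the peg ends are at (188,288), (432,280) and (678,272). The white bar sits in front of the green guard. Next I fit the poses from these points.

```bash
cat > fit.py <<'E'
from h import *
from scipy.optimize import least_squares
S=cams.snapshot('scene');T=cams.snapshot('top')
c1=lambda x,y:(T,np.array([350+x/8,138+y/8])-.5+.5/8)
c2=lambda x,y:(S,np.array([150+x/6,160+y/6])-.5+.5/6)
c3=lambda x,y:(T,np.array([208+x/6,152+y/6])-.5+.5/6)
c4=lambda x,y:(S,np.array([382+(x-384)/5,200+y/5])-.5+.5/5)
def W(q,X): c,s=np.cos(q[2]),np.sin(q[2]); return [q[0]+c*X[0]-s*X[1],q[1]+s*X[0]+c*X[1],X[2]]
def fit(pts,q0,name):
    f=lambda q:np.concatenate([proj(m[0],W(q,X(q) if callable(X) else X))-m[1] for X,m in pts])
    r=least_squares(f,q0,loss='soft_l1');print(name,r.x.round(4));print(f(r.x).reshape(-1,2).round(1).tolist());return r.x
st=[((-.07,.095,.219),c1(188,291)),((-.07,0,.219),c1(434,283)),((-.07,-.095,.219),c1(680,275)),
 ((.004,.095,.205),c1(177,105)),((.004,0,.205),c1(418,95)),((.004,-.095,.205),c1(660,85)),
 ((-.068,.095,.22),c2(604,200)),((-.068,0,.22),c2(370,190)),((-.068,-.095,.22),c2(142,180))]
q=fit(st,[.6,-.28,0],'stand')
tb=[((.085,-.075,0),c4(450,347)),((.085,.075,0),c4(738,349)),((.085,-.075,.13),c4(475,152)),((.085,.075,.13),c4(783,155)),
 ((-.085,-.075,.07),c4(424,57)),((-.085,.075,.07),c4(684,58)),((-.085,.075,.07),c3(70,391)),((-.085,-.075,.07),c3(338,378)),
 ((.08,.075,.13),c3(35,82)),((.08,-.075,.13),c3(307,70)),
 (lambda q:(.075-q[3],.06,.115),c3(67,169)),(lambda q:(.075-q[3],-.06,.115),c3(288,157)),
 (lambda q:(.075-q[3],-.06,.115),c4(487,110)),(lambda q:(.075-q[3],.06,.115),c4(725,113))]
t=fit(tb,[.6,.3,0,.05],'tub')
kn=[((.006,-.014,.052),c2(309,75)),((.006,.014,.052),c2(379,74)),((.0,-.014,-.15),c2(398,478)),((.0,.014,-.15),c2(459,475)),((-.006,-.014,.052),c1(495,182))]
kn=[((a,b,c+.209),m) for (a,b,c),m in kn]
k=fit(kn,[.53,-.28,0],'knife')
c,s=np.cos(q[2]),np.sin(q[2]);d=k[:2]-q[:2];print('knife in stand',[c*d[0]+s*d[1],-s*d[0]+c*d[1]])
print('mug top',onz(T,(318.3,194.8),.11),'scene',onz(S,(323.8,208.8),.11),'sil',onz(S,(322.9,223.6),.06),onz(T,(318.5,194.4),.08))
print(monitor.read_state()['time'],monitor.read_state()['ee_rot'])
E
python3 fit.py
```

```text
stand [ 0.6346 -0.2755  0.0795]
[[0.7, -0.5], [0.6, -1.1], [0.5, -1.7], [0.2, 0.0], [0.4, -0.3], [0.3, -0.6], [0.6, -12.0], [1.4, -10.7], [1.3, -9.5]]
tub [0.5085 0.2519 0.082  0.0416]
[[-0.4, 0.3], [-0.1, 0.7], [-0.1, -0.9], [0.5, -0.7], [-0.7, -0.4], [-0.5, 0.0], [-1.1, -0.1], [-1.1, -0.3], [-0.5, 0.1], [-0.2, -0.3], [0.1, 0.0], [-0.4, 0.1], [-0.2, 0.3], [-0.7, 0.2]]
knife [ 0.5946 -0.2767  0.2158]
[[0.1, 0.6], [0.6, 0.1], [-1.4, 0.1], [-0.7, -0.1], [-1.3, 0.8]]
knife in stand [np.float64(-0.04004632655320503), np.float64(0.0020035936105697516)]
mug top [ 0.49686533 -0.0147058   0.11      ] scene [ 0.49964595 -0.01126304  0.11      ] sil [ 0.49914448 -0.01383151  0.06      ] [ 0.50121692 -0.01479257  0.08      ]
1.3 [-3.09606831e+00 -5.32782651e-01  6.16588122e-06]
```

```bash
sed -i '/c2(604,200)/d; s/((.004,-.095,.205),c1(660,85)),/((.004,-.095,.205),c1(660,85))]/' fit.py; sed -i 's/^S=cams.*/import pickle;S=cams.snapshot("scene");T=cams.snapshot("top");/' fit.py; python3 fit.py | grep -A1 stand
cat >> h.py <<'E'
from scipy.spatial.transform import Rotation as Ro
def ori(a,tilt=0):
    "tool down, tool y along heading a; tilt leans the top toward heading a"
    y=np.array([np.cos(a),np.sin(a),0]);z=np.array([0,0,-1.]);x=np.cross(y,z)
    R=Ro.from_matrix(np.c_[x,y,z])
    return (Ro.from_rotvec(np.array([-np.sin(a),np.cos(a),0])*tilt)*R).as_rotvec()
G=.038-.019   # TCP above knife origin
def st(): return monitor.read_state()
E
python3 - <<'E'
from h import *
for a in [.15,.15+np.pi]:
  for P,b in [((.5946,-.2767,.228),a),((.5,.25,.22),a-.07),((.5,.25,.22),a-.07+np.pi),((.5,-.013,.2),0),((.5,-.013,.2),np.pi)]:
    q=bot.inverse_kinematics(P,ori(b)); print(round(a,2),P,None if q is None else np.round(q,2))
E
```

```text
stand [ 0.6325 -0.2745  0.065 ]
[[0.1, -0.3], [-0.0, -0.4], [-0.1, -0.5], [-0.1, 0.3], [0.0, 0.4], [0.1, 0.5]]
--
knife in stand [np.float64(-0.0379610751709561), np.float64(0.00029684781581845905)]
mug top [ 0.49686533 -0.0147058   0.11      ] scene [ 0.49964595 -0.01126304  0.11      ] sil [ 0.49914448 -0.01383151  0.06      ] [ 0.50121692 -0.01479257  0.08      ]
0.15 (0.5946, -0.2767, 0.228) [-0.51  0.28  1.3  -0.    1.56 -0.66]
0.15 (0.5, 0.25, 0.22) [ 0.37  0.02  1.6  -0.    1.52  0.29]
0.15 (0.5, 0.25, 0.22) None
0.15 (0.5, -0.013, 0.2) [-0.13 -0.13  1.79 -0.    1.49 -0.13]
0.15 (0.5, -0.013, 0.2) None
3.29 (0.5946, -0.2767, 0.228) [-0.51  0.28  1.3  -0.    1.56  2.48]
3.29 (0.5, 0.25, 0.22) None
3.29 (0.5, 0.25, 0.22) [ 0.37  0.02  1.6  -0.    1.52  0.29]
3.29 (0.5, -0.013, 0.2) [-0.13 -0.13  1.79 -0.    1.49 -0.13]
3.29 (0.5, -0.013, 0.2) None
```

```bash
python3 - <<'E'
from h import *
o=ori(.14)
bot.gripper_to(.045)
bot.move_pose((.594,-.2765,.34),o)
bot.servo_line((.594,-.2765,.228),.1)
print(st()['ft_force'])
bot.gripper_to(0); s=st(); print(s['opening'],s['gripper_force'],s['ft_force'],s['tcp_pos'],s['time'])
p=cams.snapshot('scene');save(p,'g')
cv2.imwrite('pics/g1.png',cv2.resize(p['image'][150:260,150:300,::-1],None,fx=4,fy=4,interpolation=2))
E
```

```text
[-0.84788625 -0.57071715  0.14817446]
0.01178796903937901 29.994061589241028 [-0.1359431  -0.05476514  1.37957499] [ 0.59396969 -0.27653913  0.22807296] 6.0333
```

View pics/g1.png

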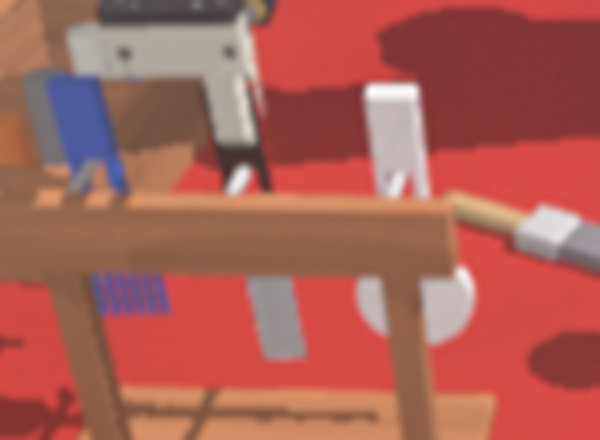

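The pads are shut on the handle at 11.8 mm, above the peg at crop (235,180). Now I lift it, pass over the peg end and carry it to the tub.

```bash
cat >> h.py <<'E'
TUB=np.array([.5085,.2519]);TY=.082
def tubw(x,y): c,s=np.cos(TY),np.sin(TY); return TUB+[c*x-s*y,s*x+c*y]
E
python3 - <<'E'
from h import *
f=lambda m:print(m,st()['ft_force'].round(2) if hasattr(st()['ft_force'],'round') else st()['ft_force'],st()['opening'],st()['time'])
p=np.array(st()['tcp_pos'])
bot.servo_line(p+[0,0,.0165],.05); f('lift')
d=np.array([np.cos(.065),np.sin(.065),0])
hit=bot.servo_line(p+[0,0,.0165]-.085*d,.08,threshold=6); f(('out',hit))
if not hit:
    bot.servo_line(p+[0,0,.12]-.085*d,.15); f('up')
    q=tubw(.0,-.015); print(q)
    bot.servo_line((q[0],q[1],.34),.25,rot=ori(.082)); f('tub')
    pt=cams.snapshot('top');ps=cams.snapshot('scene'); save(ps,'w')
    a=ps['image'][120:280,330:490,::-1];b=pt['image'][120:280,160:320,::-1]
    cv2.imwrite('pics/w1.png',cv2.resize(np.hstack([a,b]),None,fx=2.5,fy=2.5,interpolation=2))
E
```

```text
lift [-0.43  0.75 -0.43] 0.011874577124573288 6.5667
('out', False) [-0.64  0.63 -1.42] 0.012086382521964057 7.775
up [-0.65 -0.32 -1.37] 0.011693994027807943 8.6167
[0.50972862 0.2369504 ]
tub [-0.61 -0.55 -0.66] 0.011746020924828729 10.8417
```

View pics/w1.png

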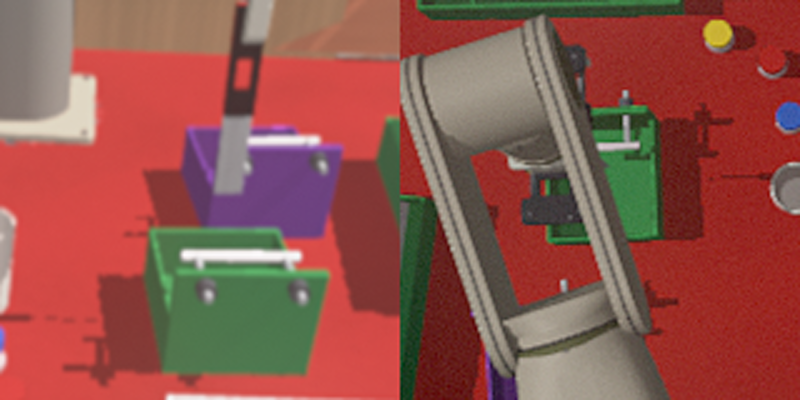

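```bash
python3 - <<'E'
from h import *
S=cams.snapshot('scene');q=tubw(0,-.015)
print(proj(S,(*q,.171)),'obs 421,197',proj(S,(*q,.261)),'obs 425,166')
bot.servo_line((*q,.193+G),.12); bot.hold(.2)
F=np.array([ (bot.hold(.02),st()['ft_force'])[1] for _ in range(12)]);print(F.mean(0),F.std(0))
b=F.mean(0);n=np.array([np.cos(TY),np.sin(TY),0])
e=tubw(.05,-.015)
hit=bot.servo_line((*e,.193+G),.02,threshold=1.8)
bot.hold(.1);F=np.array([ (bot.hold(.02),st()['ft_force'])[1] for _ in range(12)])
p=np.array(st()['tcp_pos']);print(hit,'travel tub x',(p[:2]-TUB)@n[:2],'F',(F.mean(0)-b)@n,F.mean(0)-b,st()['time'])
E
```

```text
[420.06192925 196.59381331] obs 421,197 [425.01825975 165.08658973] obs 425,166
[-0.00884864  0.10773201 -1.05334739] [0.58077894 0.38319242 0.36159193]
True travel tub x 0.028774929711606327 F -1.1204302820031096 [-1.12057517 -0.04420045  0.28986879] 14.3917
```

Contact came at tub x ≈ 27 mm, which matches the picture fit of 26.9 mm. Now I draw up in steps with force control.

```bash
cat >> h.py <<'E'
def favg(n=8): return np.mean([(bot.hold(.02),st()['ft_force'])[1] for _ in range(n)],0)
def wipe(x,y,b,zs,target=2.2):
    n=np.array([np.cos(TY),np.sin(TY),0])
    for z in zs:
        for k in range(3):
            bot.servo_line((*tubw(x,y),.115+z+G),.03)
            f=-(favg()-b)@n
            print(round(z,3),round(x,4),'N',round(f,2))
            if f>1.6 and f<4: break
            x+=np.clip((target-f)/.7e3,-.003,.003)
    return x
E
python3 - <<'E'
from h import *
b=np.array([-.009,.108,-1.053])
x=wipe(.030,-.015,b,[.078,.084,.095,.102,.108,.114,.124,.132,.138,.143])
bot.servo_line((*tubw(x-.035,-.015),.143+.115+G),.1)
bot.servo_line((*tubw(x-.035,-.015),.34),.15); print(favg(),st()['opening'],st()['time'])
E
```

```text
0.078 0.03 N 1.96
0.084 0.03 N 2.01
0.095 0.03 N 1.93
0.102 0.03 N 2.01
0.108 0.03 N 1.72
0.114 0.03 N 2.3
0.124 0.03 N 2.0
0.132 0.03 N 1.78
0.138 0.03 N 2.15
0.143 0.03 N 1.68
[-0.17709286 -0.03597291 -1.41817081] 0.011821270820513978 20.6917
```

```bash
python3 - <<'E'
from h import *
y=-.022;P=(*tubw(-.005,y),.34)
for h in np.arange(3.2,2.7,-.03):
    q=bot.inverse_kinematics(P,ori(h)); q2=bot.inverse_kinematics((*tubw(.03,y),.193+G),ori(h))
    if q is not None and q2 is not None and min(q[5],q2[5])>-2.62: break
print(h,np.round(q,2),np.round(q2,2),np.round(st()['qpos'],2))
bot.goto_joints(q); print(st()['opening'])
bot.servo_line((*P[:2],.193+G),.12); bot.hold(.2); b=favg(14); print(b)
n=np.array([np.cos(TY),np.sin(TY),0])
hit=bot.servo_line((*tubw(.045,y),.193+G),.02,threshold=1.8)
p=np.array(st()['tcp_pos'])[:2];bot.hold(.1);x=(p-TUB)@n[:2];f=-(favg(12)-b)@n
print(hit,x,'N',f,st()['time'])
if hit and .015<x<.035 and f>.5:
    x=wipe(x+(2.2-f)/700,y,b,[.078,.084,.095,.102,.108,.114,.124,.132,.138,.143])
    bot.servo_line((*tubw(x-.035,y),.143+.115+G),.1)
    bot.servo_line((*tubw(x-.035,y),.34),.15); print(favg(),st()['opening'],st()['time'])
E
```

```text
2.930000000000002 [ 0.33 -0.01  1.41  0.    1.74 -2.6 ] [ 0.32  0.1   1.53  0.    1.51 -2.61] [0.35 0.   1.41 0.   1.74 0.26]
0.011768352316413815
[ 0.23191915 -0.1354819  -1.26173615]
True 0.025847362118476012 N 1.5942921212474241 26.5917
0.078 0.0267 N 2.49
0.084 0.0267 N 2.52
0.095 0.0267 N 2.69
0.102 0.0267 N 2.3
0.108 0.0267 N 2.5
0.114 0.0267 N 2.3
0.124 0.0267 N 2.15
0.132 0.0267 N 2.39
0.138 0.0267 N 1.97
0.143 0.0267 N 1.96
[ 0.16220262  0.34054204 -1.45177618] 0.011781634183341449 32.8917
```

```bash
python3 - <<'E'
from h import *
M=np.array([.497,-.0135]);L=.15+G
p=np.array(st()['tcp_pos'])
bot.servo_line((p[0],p[1],.36),.15)
bot.move_pose((*M,.36),ori(0.))
bot.servo_line((*M,.012+L),.12); bot.hold(.2); b=favg(12);print(b)
hit=bot.servo_line((*M,-.004+L),.02,threshold=2.0); z=st()['tcp_pos'][2]-L; print(hit,'tip z',z,favg()-b,st()['time'])
t=.2; c=np.array([*M,z+.001])
bot.servo_line(c+L*np.array([np.sin(t),0,np.cos(t)]),.03,rot=ori(0,t)); print(favg()-b)
ps=cams.snapshot('scene');pt=cams.snapshot('top')
cv2.imwrite('pics/m1.png',cv2.resize(np.hstack([ps['image'][150:270,260:380,::-1],pt['image'][140:260,250:370,::-1]]),None,fx=3,fy=3,interpolation=2))
E
```

```text
[-0.01363287  0.18197962 -0.92887347]
True tip z 0.005172557780535908 [-0.12999195 -0.06288599  5.30292243] 37.925
[-0.60260057 -0.15406382 -0.32670031]
```

View pics/m1.png

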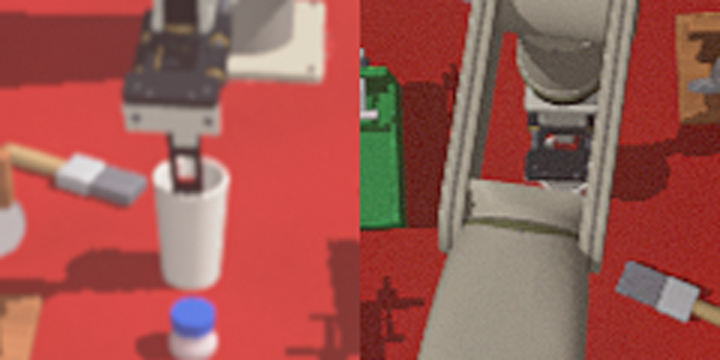

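The knife is inside the mug at (192,220), its tip is on the floor and it leans on the rim. Now I release and back off.

```bash
python3 - <<'E'
from h import *
bot.gripper_to(.05); bot.hold(.3)
p=np.array(st()['tcp_pos']);t=.2
bot.servo_line(p+.16*np.array([np.sin(t),0,np.cos(t)]),.1)
q=np.array(st()['tcp_pos']); bot.servo_line(q+[-.13,-.12,.06],.2); bot.hold(.5)
ps=cams.snapshot('scene');pt=cams.snapshot('top');print(st()['time'])
cv2.imwrite('pics/e1.png',cv2.resize(np.hstack([ps['image'][150:270,260:380,::-1],pt['image'][140:260,250:370,::-1]]),None,fx=3,fy=3,interpolation=2))
E
```

```text
43.9833
```

View pics/e1.png

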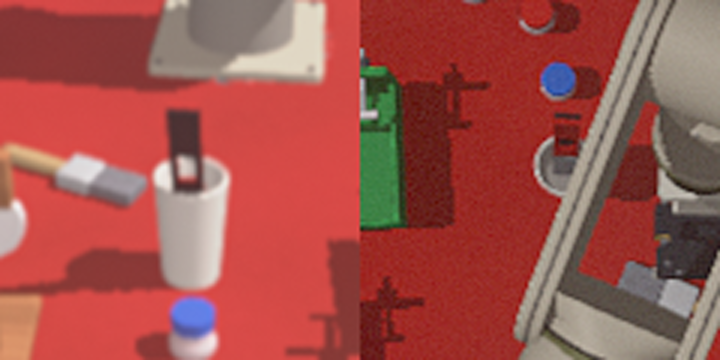

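The knife stands in the upright mug at scene crop (185,150), leaning on the rim. The gripper is well clear and nothing else has moved.

```bash
python3 -c "
from h import *
print(job_done())"
```

```text
the job is handed in; nothing more can be done
None
```

I lifted the palette knife off its peg, wiped both blade faces on the bar at about 2 N (black-handled face first), and stood it blade down and released in the upright mug; the job was handed in with about 44 s on the robot's clock, and no verdict came back.

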